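Rock the tilt gauge on the lopsided test stud and hold it on its mark

TASK

Pick up the pendulum angle gauge by its black grip and set the middle of its sole gently on the rounded crest of the lopsided stud (not the flat-topped one), with the length of the sole across the crest. Rock the gauge on the crest until its swinging pointer settles on the set mark, and hold it there, still gripped and lightly pressed on the stud: finish while holding, do not put it down or let go. Leave the other things on the bench alone.

Things in the scene. Friction and masses are not known exactly. Their poses are not given: they have to be found in the camera images.
- gauge: pendulum angle gauge, loose, 0.3 to 0.45 kg, upright at the start. Origin: centre of the flat underside of its aluminium sole, 40 (x) x 120 (y) x 8 mm; x = normal of its dial, z up. Uprights at y = +-55 mm, top bar 116 mm long up to z = 122 mm, a black grip on top (164 mm tall in all). White back plate on the -x side; pointer and mark are seen from +x
- gauge_grip (a point): middle of the gauge's black square grip (22 x 22 mm, 42 mm tall, from 122 to 164 mm above the underside), on the gauge's z axis, 144 mm above the underside: pinch it here, across the gauge's x or y
- pointer (a joint): angle (rad) of the gauge's weighted black pointer, hanging freely from a pivot on the gauge's z axis 100 mm above the underside; limits +-0.6. 0 = along the gauge's -z; positive = tip towards the gauge's +y. It settles plumb in about 1 s: with the gauge turned by a about its own +x from upright, it reads -a
- mark (a joint): angle (rad) of the set mark about the same pivot, same sense as pointer; stiff, set at 0.12 to 0.34 (gauge's +y side). The mark is a small dark tooth, 4.4 mm wide, standing up from the bottom of the dial just outside the path of the pointer's tip
- pointer_tip (a point): tip of the pointer, 74 mm from its pivot
- mark_tip (a point): inner end of the mark's tooth, 74 mm from the pivot; the pointer is on the mark when the two tips coincide
- stud_block: fixed steel block 90 x 90 x 20 mm with a lopsided stud on it. Origin under the centre. The stud's head is a rounded crest (8 mm radius) 30 mm long along the block's x axis, with a shoulder that falls away at 34 degrees on its +y side only; the shoulder stays clear of a sole tilted up to 0.5 rad
- crest (a point): highest point of the lopsided stud: the middle of its crest line, 60 mm above the table, straight above the block's origin
- plain_block: fixed look-alike block 90 x 90 x 20 mm with a round, flat-topped stud, 32 mm across and 50 mm tall; not used. The two blocks may stand either way round
- coil: leave alone: small wound coil, round, 36 mm across, 30 tall, standing between the gauge and the blocks
- jar: leave alone: grey jar with white lid, 56 mm across, 75 tall, beyond the gauge
- board_a: leave alone: green circuit board 80 x 110 mm with parts on it, up to about 22 mm tall, beyond the blocks
- board_b: leave alone: green circuit board 70 x 100 mm with parts on it, up to about 22 mm tall, beyond the blocks on the left
- parts_tray: leave alone: white open tray 75 x 110 x 35 mm, beyond the gauge on the right
- driver: leave alone: screwdriver with black handle, 170 mm long, lying on the right, handle towards the robot
- tweezers: leave alone: steel tweezers 120 mm long, lying flat on the left
Mind the look-alikes: they are no part of the job. There is more than one size of the gauge; the job needs the smallest. What is shaped like the stud_block but green is not meant.

How it is judged:
By the outcome, as a careful person would: the job done as asked, in the order asked, and still so for the second after the job is handed in, while the arm keeps its last pose, push and grip.
It also fails if it takes over 48 s, if anything falls off the work surface, if the arm or the gripper's body presses on something with over 40 N, if the wrist force passes 120 N, or if a joint passes its speed limit or range.

ROBOT

A 6-joint arm with a two-finger parallel gripper is mounted at the origin on the work surface. World frame = base frame: x ahead of the robot, y to its left, z up, the work surface at z = 0. Lengths are in m, angles in rad, forces in N, time in s.
With the tool pointing down it reaches from about 0.35 to 0.85 m from the base axis. Payload 8.1 kg.
Tool frame: the origin (TCP) lies at the very end of the fingers, on their centre line; the grasp point (between the pads) lies 19 mm behind it; z points along the fingers, y is the line along which they close (so a half turn about z gives the same grasp; the last joint's range is limited). The gripper opens to 93 mm and grips with 3 to 60 N. Pads are 15 mm wide; open, the fingers measure 128 mm over their backs; the gripper's body (75 mm by 188 mm) begins 65 mm behind the grasp point.
Start: joints at [1.161, 0.13, 1.488, -0, 1.523, -0.085], TCP at [0.191, 0.569, 0.219] pointing down, gripper open.
Joint ranges: [-2.96, 2.96], [-0.89, 2.26], [0.02, 2.5], [-1.34, 4.48], [0, 2.73], [-2.66, 2.66]. Speed limits (rad/s): [2.39, 2.39, 2.79, 3.14, 3.14, 3.14].

INTERFACE

Orientations are given as a rotation vector (axis times angle).
In Python, from plant import monitor, eyes, ticket gives the robot as it stands.
- The arm moves only by the tool arm_command, never from a script. Its argument "deltas" is a list that holds one entry, the list of rows, each a list of 6 numbers: the shift along the world's x, y, z in cm, then the turn, a rotation vector about the world's x, y, z in degrees. In form: [[[tx, ty, tz, rx, ry, rz], ...]]. A call has 1 to 12 rows; each row shifts and turns the commanded pose from where the row before left it; what a row does not reach is not made up. A row lasts 1/12 s, in which the tool goes at most 41.7 mm and 7.16 degrees, less where a joint would pass 70% of its speed; a pose out of reach is approached as far as the arm can. A call is refused whole if a number of a shift passes 4.17 or a number of a turn 7.16, either way. A call with a gripper value outside its range is refused whole. "gripper" is the opening, from -1 (shut) to 1 (fully open), set as the call begins (left out, the last holds). The fingers move at their own pace and stop on an object; "squeeze" is the grip in N (left out, the last holds). Time passes only in rows, so rows that do not move let the fingers close. It gives the time, the measured TCP pose, the force, the opening and the grip force at its end, in the units of the state.
- monitor.read_state(): the state, without advancing time (a new reading comes with each control period).
- eyes.read_camera(name): name is "scene" or "top" or "wrist"; returns the picture (384x512x3 uint8, blue, green, red); there is no depth.
- eyes.camera_model(name): a dict with "fx", "fy", "cx", "cy" (pixels), "rvec" (rotation vector, rad) and "tvec" (3), from world to camera coordinates, as OpenCV has them. Camera axes: x right, y down, z forward; pixel columns grow to the right and rows downward; lengths in m; the calibration is good to about 2 mm. A picture is of the moment at which its call begins: read the wrist's pose just before it. camera_model takes no time and is no camera call; for the wrist camera it gives the pose at the moment of the call.
- ticket.close_job(): hands the job in; it is judged then, once.
The state is a dict: "t": time; "q": joint angles; "dq": joint speeds; "joint_torque": joint torques, N m; "tool_pos": TCP position; "orientation": TCP orientation; "force": force on the tool from outside, world axes, zero at the start; "wrist_torque": the same for the moment, N m; "opening": finger opening in m; "gripper_force": force on a finger pad.
Only numpy, scipy, OpenCV 4.12 (cv2) and the standard library are available. Lean on these libraries where they do the work, as an engineer would, in place of code of your own. Each camera call takes 0.05 s, during which the arm holds its last target. There are 200 camera calls.

## Working session

There is one attempt and no reset: what is moved stays moved. The work goes in short steps, Python scripts to look and compute and a tool call to move; the robot and the scene stay as the last step left them, time stands still between calls to the robot, and variables do not carry over. Pictures are saved under pics/ and viewed, at most 10 in all, crops included, and the job is handed in when it is done.

Besides the shell and the picture viewer there is one more tool, called in YAML: its name, and indented under it one key for each argument. arm_command: Moves the arm, as the interface text tells. Its arguments: {"type":"object","properties":{"deltas":{"type":"array"},"gripper":{"type":"number"},"squeeze":{"type":"number"}},"required":["deltas"]}

```bash
mkdir -p pics; cat > h.py <<'E'
import numpy as np,cv2
from plant import monitor,eyes,ticket
def P(n):
    m=eyes.camera_model(n);K=np.array([[m['fx'],0,m['cx']],[0,m['fy'],m['cy']],[0,0,1.]])
    return K,np.array(m['rvec'],float).ravel(),np.array(m['tvec'],float).ravel()
def proj(n,X):
    K,r,t=P(n);return cv2.projectPoints(np.array(X,float).reshape(-1,3),r,t,K,None)[0][:,0]
def ray(n,u,v):
    K,r,t=P(n);R=cv2.Rodrigues(r)[0];d=R.T@np.linalg.inv(K)@[u,v,1];return -R.T@t,d
def atz(n,u,v,z):
    o,d=ray(n,u,v);return o+d*(z-o[2])/d[2]
def tri(a,b):
    # a,b=(cam,u,v)
    (o1,d1),(o2,d2)=ray(*a),ray(*b);s=np.linalg.lstsq(np.c_[d1,-d2],o2-o1,rcond=None)[0]
    p,q=o1+s[0]*d1,o2+s[1]*d2;return (p+q)/2,np.linalg.norm(p-q)
def crop(im,u0,v0,u1,v1,k):return cv2.resize(im[v0:v1,u0:u1],None,fx=k,fy=k,interpolation=cv2.INTER_CUBIC)
E
python3 - <<'E'
from h import *
a=eyes.read_camera('scene');b=eyes.read_camera('top')
cv2.imwrite('pics/scene0.png',a);cv2.imwrite('pics/top0.png',b)
for n in('scene','top'):
    K,r,t=P(n);print(n,K[0,0],ray(n,256,192))
E
```

```text
scene 457.9920565592089 (array([ 0.97931136, -0.94767223,  0.81633024]), array([-0.39893884,  0.73408663, -0.5496251 ]))
top 426.8845835900732 (array([ 0.37033939, -0.00772286,  1.54040879]), array([ 0.0565111 ,  0.00122648, -0.99840311]))
```

View pics/scene0.png

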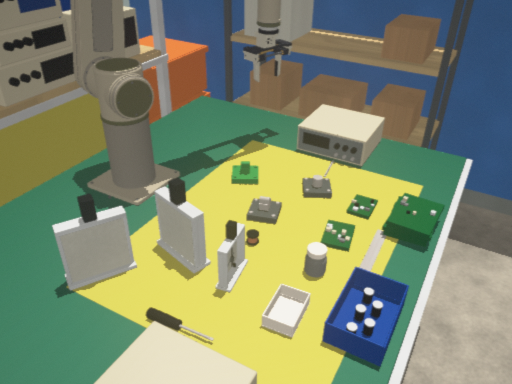

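View pics/top0.png

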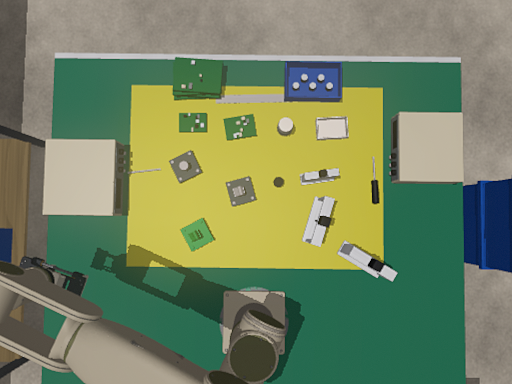

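Gauge candidates in the scene picture: (232,255), which is small, and (181,230) and (96,245), which are larger. Stud candidates: (264,209) grey, (317,186) grey and flat-round, (245,173) green. I choose gauge (232,255), which is (320,176) in top, and stud (264,209), which is (240,191) in top. I'll check both in a close crop.

```bash
python3 - <<'E'
from h import *
a=cv2.imread('pics/scene0.png');b=cv2.imread('pics/top0.png')
m=np.vstack([np.hstack([crop(a,205,215,269,295,5)[:300],crop(a,205,215,269,295,5)[100:]]) ,np.hstack([crop(b,290,150,354,210,5),crop(b,208,161,272,221,5)])])
cv2.imwrite('pics/c1.png',m);print(m.shape)
cv2.imwrite('pics/c2.png',np.hstack([crop(a,240,190,290,230,8),crop(a,215,215,265,255,8)]))
print(proj('scene',[[.4,0,0],[.5,0,0],[.4,.1,0]]),proj('top',[[.4,0,0],[.5,0,0],[.4,.1,0]]))
E
```

```text
(600, 640, 3)
[[236.7264032  215.75589683]
 [266.13120815 226.01777644]
 [253.09328383 199.5529793 ]] [[254.17976514 207.90301856]
 [254.53933518 180.26648773]
 [226.46209255 207.54698321]]
```

View pics/c1.png

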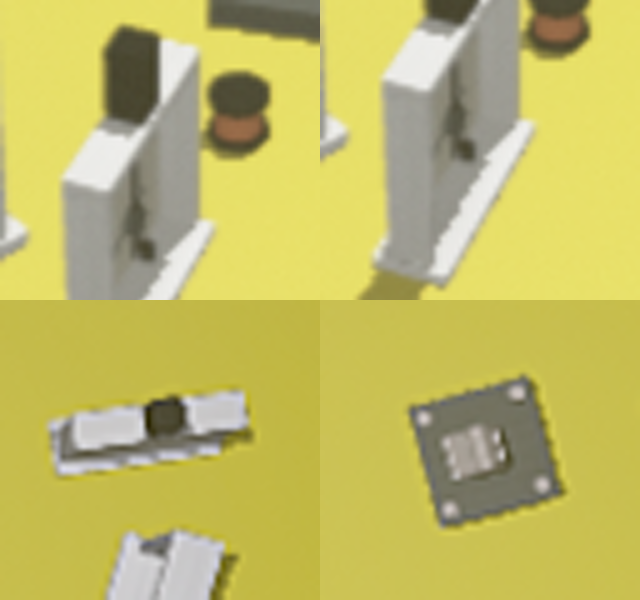

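View pics/c2.png

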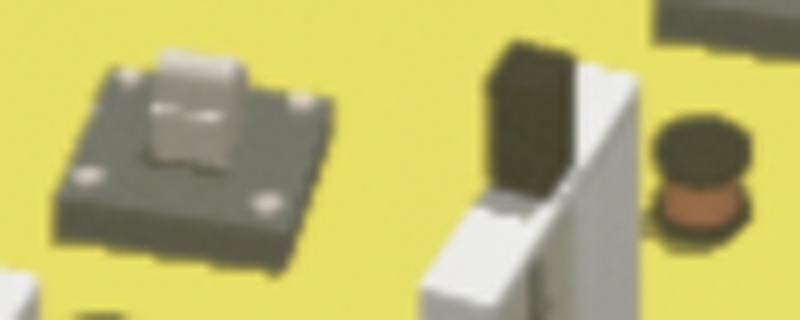

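The crops show the dial of the small gauge facing roughly world +x. The grey stud has a 30 mm crest along about x, and the block is yawed about 14°. Next: pose fits.

```bash
python3 - <<'E'
from h import *
from scipy.optimize import least_squares
from scipy.spatial.transform import Rotation as Ro
def fit(pts,x0):
    def w(p,l):
        c,s=np.cos(p[2]),np.sin(p[2]);return [p[0]+c*l[0]-s*l[1],p[1]+s*l[0]+c*l[1],l[2]]
    def f(p):return np.concatenate([proj(n,w(p,l))[0]-uv for n,uv,l in pts])
    r=least_squares(f,x0);print(np.round(r.x,4),np.degrees(r.x[2]).round(1),np.round(r.fun.reshape(-1,2),1).tolist())
B=.045
c=[(1,1),(1,-1),(-1,-1),(-1,1)]
bl=[('top',uv,(B*i,B*j,.02)) for uv,(i,j) in zip([(226,182),(250,176),(257,200),(232,206)],c)]
bl2=[('scene',uv,(B*i,B*j,.02)) for uv,(i,j) in zip([(281.6,202.2),(276,221),(246.9,215),(254,198.5)],c)]
# scene: +x corners to the right
fit(bl,[.45,.05,.2]);fit(bl2,[.45,.05,.2])
g=[('scene',(248,259.4),(.02,.06,.008)),('scene',(229,292),(.02,-.06,0)),('scene',(216,287.4),(-.02,-.06,.008)),
('top',(301.6,184.8),(-.02,.06,.004)),('top',(334,180),(-.02,-.06,.004)),
('scene',(276.3,224.6-.5),(-.011,.011,.164)) ]
g=g[:5]
fit(g,[.5,-.2,.1])
g2=[('top',(323,173),(0,0,.164))]
print('grip top from top cam',atz('top',323,172,.164))
print('crest',atz('top',208+(480-320)/5,161+(450-300)/5,.06))
s=monitor.read_state();R=Ro.from_rotvec(s['orientation']).as_matrix()
K,r,t=P('wrist');Rc=cv2.Rodrigues(r)[0];o=-Rc.T@t
print(s['t'],s['tool_pos'],'\n',R.round(3),'\ncam in tool',R.T@(o-s['tool_pos']),'\n',(R.T@Rc.T).round(3),K[0,0])
E
```

```text
[0.4594 0.0468 0.266 ] 15.2 [[-0.1, -0.0], [0.3, -0.3], [-0.4, 0.0], [0.2, 0.4]]
[0.4685 0.0484 0.2681] 15.4 [[0.6, 0.7], [0.3, -1.0], [-0.6, 0.2], [-0.3, 0.1]]
[ 0.5186 -0.2227  0.1694] 9.7 [[-1.0, -0.2], [0.7, 1.0], [-1.6, -0.9], [-0.9, -0.9], [-0.4, -1.3]]
grip top from top cam [ 0.51584445 -0.22204953  0.164     ]
crest [0.45690365 0.04972371 0.06      ]
0.1 [0.19124636 0.56816906 0.21771234] 
 [[-0.948  0.319 -0.001]
 [ 0.319  0.948 -0.002]
 [ 0.    -0.002 -1.   ]] 
cam in tool [ 0.06535221 -0.00079495 -0.16564957] 
 [[ 0.    -0.971 -0.238]
 [ 1.     0.     0.   ]
 [-0.    -0.238  0.971]] 286.6802858296441
```

arm_command:
  deltas:
    - [[1.36, -3.29, 0.38, 0, 0, -6.3], [1.36, -3.29, 0.38, 0, 0, -6.3], [1.36, -3.29, 0.38, 0, 0, -6.3], [1.36, -3.29, 0.38, 0, 0, -6.3], [1.36, -3.29, 0.38, 0, 0, -6.3], [1.36, -3.29, 0.38, 0, 0, -6.3], [1.36, -3.29, 0.38, 0, 0, -6.3], [1.36, -3.29, 0.38, 0, 0, -6.3], [1.36, -3.29, 0.38, 0, 0, -6.3], [1.36, -3.29, 0.38, 0, 0, -6.3], [1.36, -3.29, 0.38, 0, 0, -6.3], [1.36, -3.29, 0.38, 0, 0, -6.3]]

```text
t: 1.1
tool_pos: [0.3547, 0.1722, 0.2642]
orientation: [-2.307, -2.132, -0.0]
force: [0.6, -0.6, -0.7]
opening: 0.0932
gripper_force: 0.0
```

arm_command:
  deltas:
    - [[1.36, -3.29, 0.38, 0, 0, -6.3], [1.36, -3.29, 0.38, 0, 0, -6.3], [1.36, -3.29, 0.38, 0, 0, -6.3], [1.36, -3.29, 0.38, 0, 0, -6.3], [1.36, -3.29, 0.38, 0, 0, -6.3], [1.36, -3.29, 0.38, 0, 0, -6.3], [1.36, -3.29, 0.38, 0, 0, -6.3], [1.36, -3.29, 0.38, 0, 0, -6.3], [1.36, -3.29, 0.38, 0, 0, -6.3], [1.36, -3.29, 0.38, 0, 0, -6.3], [1.36, -3.29, 0.38, 0, 0, -6.3], [1.36, -3.29, 0.38, 0, 0, -6.3]]

```text
t: 2.1
tool_pos: [0.518, -0.2227, 0.3094]
orientation: [-3.129, -0.27, 0.001]
force: [-0.6, 0.9, 0.4]
opening: 0.0927
gripper_force: 0.0
```

arm_command:
  deltas:
    - [[0, 0, 0, 0, 0, 0], [0, 0, 0, 0, 0, 0]]

```text
t: 2.27
tool_pos: [0.5176, -0.2225, 0.3084]
orientation: [-3.128, -0.275, 0.003]
force: [0.5, 0.3, 1.2]
opening: 0.093
gripper_force: 0.0
```

```bash
python3 - <<'E'
from h import *
from scipy.spatial.transform import Rotation as Ro
s=monitor.read_state();R=Ro.from_rotvec(s['orientation']).as_matrix()
print(s['t'],s['tool_pos'],s['q'],np.degrees(np.arctan2(R[1,0],R[0,0])))
np.save('w1.npy',np.array([*P('wrist')[1],*P('wrist')[2]]))
im=eyes.read_camera('wrist');cv2.imwrite('pics/w1r.png',im);cv2.imwrite('pics/w1.png',cv2.resize(im,None,fx=1.5,fy=1.5,interpolation=cv2.INTER_CUBIC))
x,y,w=.517,-.222,.17
c,sn=np.cos(w),np.sin(w)
for l in [(0,0,.164),(.02,.06,.008),(.02,-.06,.008)]:print(l,proj('wrist',[x+c*l[0]-sn*l[1],y+sn*l[0]+c*l[1],l[2]])*1.5)
E
```

```text
2.2667 [ 0.51764    -0.22245958  0.30838278] [-4.96898244e-01  1.42194060e-02  1.44809949e+00  8.23062701e-06
  1.68186564e+00  8.98436907e-01] 10.053330388202664
(0, 0, 0.164) [[382.4952547  267.74134549]]
(0.02, 0.06, 0.008) [[327.18722962 219.04005118]]
(0.02, -0.06, 0.008) [[438.4310065  219.95088153]]
```

View pics/w1.png

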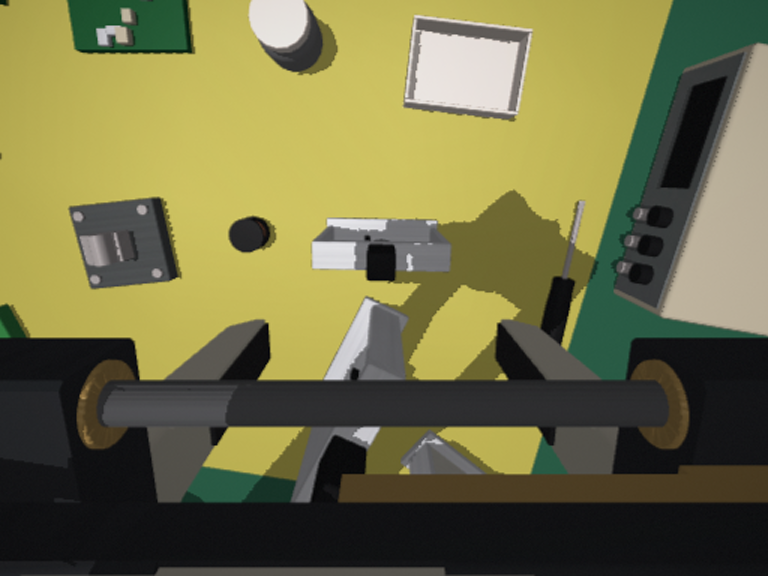

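The wrist view shows the small gauge at (381,245) with its grip at (381,262), close to the prediction. The stud is at (108,248), with its shoulder towards −y. I'll enlarge it.

```bash
python3 - <<'E'
from h import *
im=cv2.imread('pics/w1r.png')
m=np.vstack([crop(im,200,138,310,194,7)[:, :770],np.pad(crop(im,40,126,125,196,3),((0,0),(0,770-255),(0,0)))])
cv2.imwrite('pics/c3.png',m[:600])
E
```

```text
(no output)
```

View pics/c3.png

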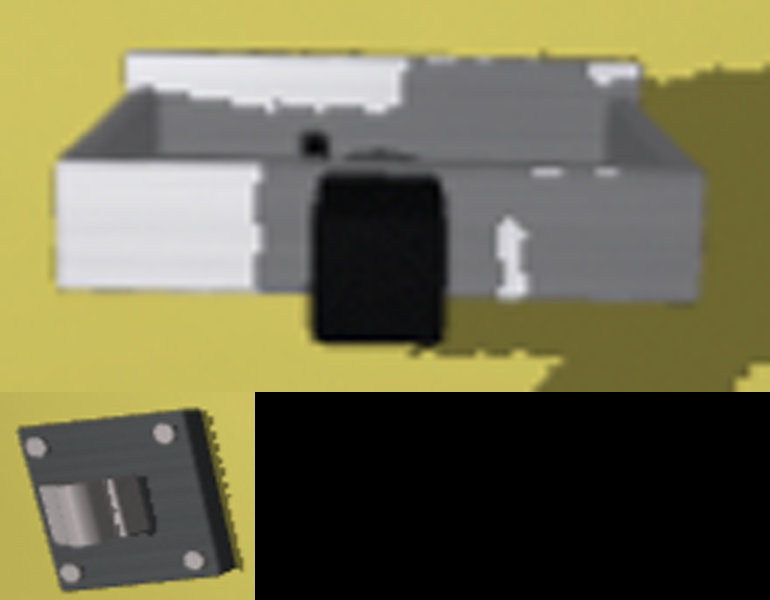

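```bash
python3 - <<'E'
from h import *
from scipy.optimize import least_squares
v=np.load('w1.npy');K,_,_=P('wrist')
def pj(X):return cv2.projectPoints(np.array(X,float).reshape(-1,3),v[:3],v[3:],K,None)[0][:,0]
def w(p,L):
    L=np.array(L);c,s=np.cos(p[2]),np.sin(p[2]);return np.c_[p[0]+c*L[:,0]-s*L[:,1],p[1]+s*L[:,0]+c*L[:,1],L[:,2]]
def run(uv,Lf,x0):
    r=least_squares(lambda p:(pj(w(p,Lf(p)))-uv).ravel(),x0);print(r.x.round(4),np.degrees(r.x[2]).round(1),r.fun.reshape(-1,2).round(1).tolist())
c=lambda a,s,o:np.array(o)+(np.array(a)+.5)/s-.5
g=c([(127,52),(640,65),(60,160),(703,175),(697,300),(57,290),(313,343),(443,343)],7,(200,138))
run(g,lambda p:[(.02,.06,.008),(.02,-.06,.008),(p[3],.058,.122),(p[3],-.058,.122),(p[4],-.058,.122),(p[4],.058,.122),(-.011,.011,.164),(-.011,-.011,.164)],[.517,-.222,.17,.011,-.011])
b=c([(20,37),(185,18),(218,183),(62,198)],3,(40,126))
run(b,lambda p:[(.045*i,.045*j,.02) for i,j in [(1,1),(1,-1),(-1,-1),(-1,1)]],[.46,.05,.26])
E
```

```text
[ 0.5182 -0.2215  0.1551  0.0111 -0.0119] 8.9 [[-0.4, -0.4], [0.6, -0.7], [-1.1, 0.1], [0.9, -0.1], [0.6, 0.3], [-0.3, -0.2], [-0.7, 0.2], [0.5, 0.6]]
[0.4633 0.0512 0.2701] 15.5 [[-1.2, -1.0], [0.3, -0.2], [1.5, 0.7], [-0.5, 0.7]]
```

arm_command:
  deltas:
    - [[0.05, 0.05, -3.0, 0, 0, -1], [0, 0, -4.0, 0, 0, 0], [0, 0, -4.0, 0, 0, 0], [0, 0, -3.5, 0, 0, 0], [0, 0, -2.5, 0, 0, 0], [0, 0, -1.1, 0, 0, 0], [0, 0, 0, 0, 0, 0], [0, 0, 0, 0, 0, 0]]

```text
t: 2.98
tool_pos: [0.5186, -0.2198, 0.1299]
orientation: [3.131, 0.254, 0.001]
force: [0.5, -0.6, 0.6]
opening: 0.0927
gripper_force: 0.0
```

arm_command:
  deltas:
    - [[0, 0, 0, 0, 0, 0], [0, 0, 0, 0, 0, 0], [0, 0, 0, 0, 0, 0], [0, 0, 0, 0, 0, 0], [0, 0, 0, 0, 0, 0], [0, 0, 0, 0, 0, 0], [0, 0, 0, 0, 0, 0], [0, 0, 0, 0, 0, 0], [0, 0, 0, 0, 0, 0], [0, 0, 0, 0, 0, 0]]
  gripper: -1
  squeeze: 35

```text
t: 3.82
tool_pos: [0.5183, -0.2204, 0.1287]
orientation: [-3.131, -0.252, 0.0]
force: [-0.4, -0.0, -1.1]
opening: 0.0306
gripper_force: 0.0
```

arm_command:
  deltas:
    - [[0, 0, 0, 0, 0, 0], [0, 0, 0, 0, 0, 0], [0, 0, 0, 0, 0, 0], [0, 0, 0, 0, 0, 0], [0, 0, 0, 0, 0, 0], [0, 0, 0, 0, 0, 0]]

```text
t: 4.32
tool_pos: [0.5183, -0.2205, 0.1287]
orientation: [-3.131, -0.252, 0.0]
force: [0.4, -0.8, -1.3]
opening: 0.0216
gripper_force: 35.0
```

```bash
python3 - <<'E'
from h import *
s=monitor.read_state();print(s['t'],s['tool_pos'],s['orientation'],s['force'],s['wrist_torque'],s['opening'],s['gripper_force'])
im=eyes.read_camera('wrist');cv2.imwrite('pics/w2r.png',im)
for y in(.03,0,-.03):
  print(proj('wrist',[s['tool_pos'][0],s['tool_pos'][1]+y,.026]))
cv2.imwrite('pics/w2.png',crop(im,170,80,340,210,4))
E
```

```text
4.3167 [ 0.51827899 -0.22046724  0.12872081] [-3.13145898e+00 -2.51734271e-01  2.73310964e-04] [ 0.3701444  -0.76417458 -1.34686103] [-0.09416625  0.02519891  0.01291362] 0.021589542809957573 34.98670220375061
[[223.21628055 182.20627449]]
[[254.08523334 187.07018852]]
[[284.70241077 191.89443118]]
```

View pics/w2.png

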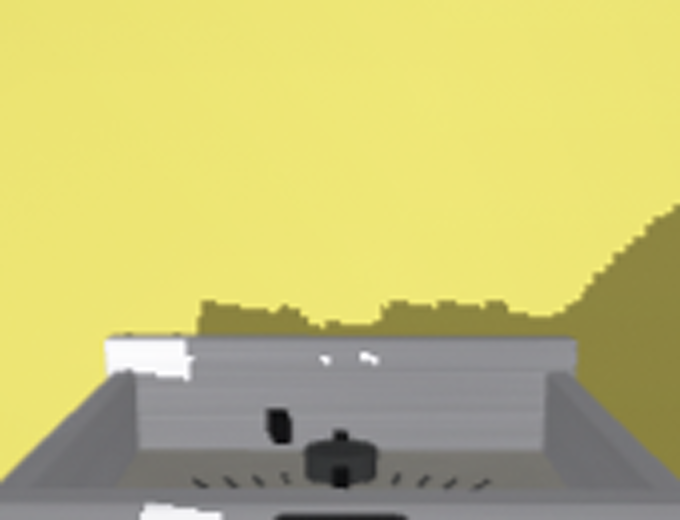

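Mark tooth at crop (279,427), pointer at (341,435): the tooth is on the left, which is the gauge's +y side, about 15 mm off. So the mark is about 0.2 rad. Now lift and move to a spot behind the stud for another look.

arm_command:
  deltas:
    - [[0, 0, 1.0, 0, 0, 0], [0, 0, 2.0, 0, 0, 0], [0, 0, 2.5, 0, 0, 0], [0, 0, 2.5, 0, 0, 0], [0, 0, 2.0, 0, 0, 0], [0, 0, 2.0, 0, 0, 0]]

```text
t: 4.87
tool_pos: [0.5183, -0.2203, 0.2507]
orientation: [3.131, 0.252, 0.001]
force: [0.6, 0.0, -4.2]
opening: 0.0218
gripper_force: 35.0
```

arm_command:
  deltas:
    - [[-0.6, 1.35, 0, 0, 0, 0.5], [-1.0, 2.3, 0, 0, 0, 0.6], [-1.0, 2.5, 0, 0, 0, 0.6], [-1.0, 2.5, 0, 0, 0, 0.6], [-1.0, 2.5, 0, 0, 0, 0.6], [-1.0, 2.5, 0, 0, 0, 0.6], [-1.0, 2.5, 0, 0, 0, 0.6], [-1.0, 2.5, 0, 0, 0, 0.6], [-1.0, 2.5, 0, 0, 0, 0.6], [-1.0, 2.5, 0, 0, 0, 0.6], [-1.0, 2.0, 0, 0, 0, 0.6], [-0.6, 1.35, 0, 0, 0, 0]]

```text
t: 5.87
tool_pos: [0.4051, 0.0514, 0.2494]
orientation: [-3.111, -0.432, -0.0]
force: [0.2, 0.1, -2.9]
opening: 0.0217
gripper_force: 35.0
```

arm_command:
  deltas:
    - [[0, 0, 0, 0, 0, 0], [0, 0, 0, 0, 0, 0], [0, 0, 0, 0, 0, 0], [0, 0, 0, 0, 0, 0]]

```text
t: 6.2
tool_pos: [0.4066, 0.0488, 0.2489]
orientation: [3.112, 0.427, -0.0]
force: [-0.1, -0.4, -3.4]
opening: 0.022
gripper_force: 35.0
```

```bash
python3 - <<'E'
from h import *
s=monitor.read_state();print(s['t'],s['tool_pos'],s['orientation'],s['force'],s['wrist_torque'],s['opening'],s['gripper_force'])
np.save('w3.npy',np.array([*P('wrist')[1],*P('wrist')[2]]))
im=eyes.read_camera('wrist');cv2.imwrite('pics/w3r.png',im)
p=proj('wrist',[[.463,.049,.06],[.463,.049,.02]]);print(p)
u,v=p[0].astype(int);u0=max(u-85,0);v0=max(v-65,0);print(u0,v0)
cv2.imwrite('pics/w3.png',crop(im,u0,v0,u0+170,v0+150,4))
E
```

```text
6.2 [0.40661294 0.04881229 0.24894734] [ 3.11208594e+00  4.27411432e-01 -1.50874065e-05] [-0.05189076 -0.43128659 -3.39235544] [-0.07887292  0.139975   -0.00961224] 0.022040754915405997 34.986162185668945
[[266.63289558 126.52623371]
 [265.44365942 125.60918356]]
181 61
```

View pics/w3.png

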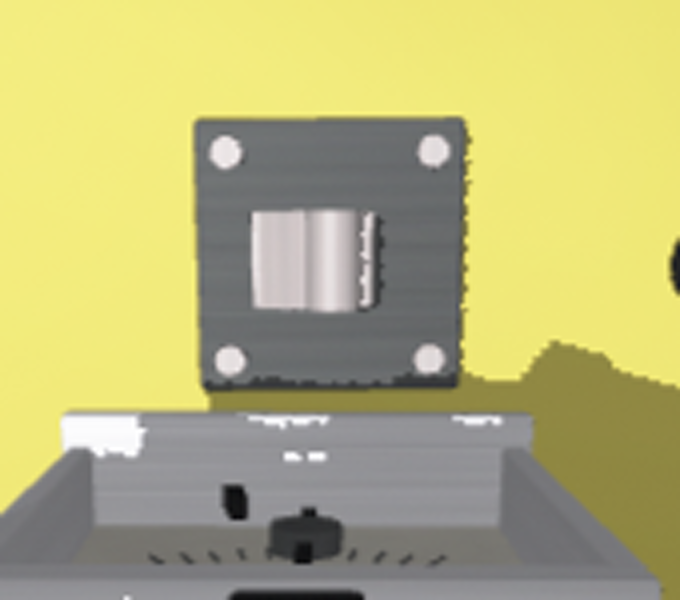

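Stud in crop: the round crest lies at columns 305–358, rows 210–310, centre about (332,260). The shoulder is on its left (+y). The gauge is level with the block.

```bash
python3 - <<'E'
from h import *
from scipy.optimize import least_squares
from scipy.spatial.transform import Rotation as Ro
v=np.load('w3.npy');K,_,_=P('wrist')
def pj(X):return cv2.projectPoints(np.array(X,float).reshape(-1,3),v[:3],v[3:],K,None)[0][:,0]
def w(p,L):
    L=np.array(L);c,s=np.cos(p[2]),np.sin(p[2]);return np.c_[p[0]+c*L[:,0]-s*L[:,1],p[1]+s*L[:,0]+c*L[:,1],L[:,2]]
cv=lambda a:np.array([181,61])+(np.array(a)+.5)/4-.5
L=[(.045*i,.045*j,.02) for i,j in [(1,1),(1,-1),(-1,-1),(-1,1)]]
b=cv([(196,120),(463,119),(458,379),(204,381)])
r=least_squares(lambda p:(pj(w(p,L))-b).ravel(),[.46,.05,.26]);print(r.x,np.degrees(r.x[2]),r.fun.round(1))
R=cv2.Rodrigues(v[:3])[0]
def atz(a,z):
    u=cv(a);d=R.T@np.linalg.inv(K)@[*u,1];o=-R.T@v[3:];return o+d*(z-o[2])/d[2]
print('crest',atz((332,260),.06),'ends',atz((332,211),.06),atz((332,309),.06))
# mark: gauge pose from tool
s=monitor.read_state();T=np.array(s['tool_pos']);Rt=Ro.from_rotvec(s['orientation']).as_matrix()
Rg=Rt@np.diag([1,-1,-1]);o=T-.1287*Rg[:,2]
tip=lambda th,x,r=.074:o+Rg@[x,r*np.sin(th),.1-r*np.cos(th)]
for x in (-.004,0,.004,.008):print(x,[((pj(tip(t,x))[0]-[181,61]+.5)*4-.5).round(0).tolist() for t in(0,.16,.18,.2,.22,.24)])
print(Rg.round(3))
E
```

```text
[0.46409159 0.05249368 0.28235023] 16.177476564322003 [-0.9 -1.4  1.2 -1.8  0.7  1.8 -0.9  1.9]
crest [0.46309091 0.05282577 0.06      ] ends [0.47687331 0.05679737 0.06      ] [0.44903187 0.04877445 0.06      ]
-0.004 [[294.0, 522.0], [245.0, 523.0], [239.0, 523.0], [233.0, 523.0], [227.0, 524.0], [221.0, 524.0]]
0 [[294.0, 506.0], [245.0, 507.0], [239.0, 507.0], [233.0, 507.0], [227.0, 507.0], [220.0, 508.0]]
0.004 [[294.0, 489.0], [245.0, 490.0], [239.0, 491.0], [232.0, 491.0], [226.0, 491.0], [220.0, 491.0]]
0.008 [[294.0, 473.0], [245.0, 474.0], [238.0, 474.0], [232.0, 474.0], [226.0, 475.0], [220.0, 475.0]]
[[ 0.963 -0.269  0.   ]
 [ 0.269  0.963  0.   ]
 [-0.    -0.     1.   ]]
```

arm_command:
  deltas:
    - [[1.0, 0.06, 0, 0, 0, 0], [1.7, 0.12, 0, 0, 0, 0], [1.7, 0.12, 0, 0, 0, 0], [1.3, 0.12, -0.5, 0, 0, 0], [0, 0, -1.2, 0, 0, 0], [0, 0, -1.5, 0, 0, 0], [0, 0, -1.2, 0, 0, 0], [0, 0, -0.8, 0, 0, 0], [0, 0, 0, 0, 0, 0], [0, 0, 0, 0, 0, 0], [0, 0, 0, 0, 0, 0], [0, 0, 0, 0, 0, 0]]

```text
t: 7.25
tool_pos: [0.4639, 0.0537, 0.1979]
orientation: [3.112, 0.429, 0.003]
force: [-0.6, 0.7, -2.8]
opening: 0.0217
gripper_force: 35.0
```

```bash
python3 - <<'E'
from h import *
s=monitor.read_state();print(s['t'],s['tool_pos'],s['orientation'],s['force'],s['wrist_torque'])
E
```

```text
7.25 [0.4638722  0.05373468 0.19791363] [3.11199044e+00 4.28771220e-01 2.80730606e-03] [-0.58640262  0.71156906 -2.79422062] [-0.03754494  0.12927122  0.03664373]
```

arm_command:
  deltas:
    - [[0, 0, -0.3, 0, 0, 0], [0, 0, -0.3, 0, 0, 0], [0, 0, -0.15, 0, 0, 0], [0, 0, -0.05, 0, 0, 0], [0, 0, 0, 0, 0, 0], [0, 0, 0, 0, 0, 0]]

```text
t: 7.75
tool_pos: [0.4633, 0.0537, 0.1888]
orientation: [3.112, 0.429, -0.0]
force: [0.1, 0.7, -3.5]
opening: 0.022
gripper_force: 35.0
```

arm_command:
  deltas:
    - [[0, 0, -0.05, 0, 0, 0], [0, 0, -0.02, 0, 0, 0], [0, 0, 0, 0, 0, 0], [0, 0, 0, 0, 0, 0]]

```text
t: 8.08
tool_pos: [0.4635, 0.0538, 0.1886]
orientation: [3.112, 0.429, 0.001]
force: [-1.0, -0.4, 2.7]
opening: 0.022
gripper_force: 35.0
```

arm_command:
  deltas:
    - [[0, 0, -0.05, 0, 0, 0], [0, 0, 0, 0, 0, 0], [0, 0, 0, 0, 0, 0]]

```text
t: 8.33
tool_pos: [0.4637, 0.0538, 0.1886]
orientation: [3.112, 0.429, 0.002]
force: [-2.9, 0.5, 6.1]
opening: 0.0215
gripper_force: 35.0
```

arm_command:
  deltas:
    - [[0, 0, 0.03, 0, 0, 0], [-0.068, 0.243, -0.002, -1.08, -0.3, 0], [-0.068, 0.243, -0.007, -1.08, -0.3, 0], [-0.068, 0.243, -0.012, -1.08, -0.3, 0], [-0.068, 0.243, -0.016, -1.08, -0.3, 0], [-0.068, 0.243, -0.021, -1.08, -0.3, 0], [0, 0, 0, 0, 0, 0], [0, 0, 0, 0, 0, 0], [0, 0, 0, 0, 0, 0]]

```text
t: 9.08
tool_pos: [0.4602, 0.0661, 0.1879]
orientation: [3.015, 0.416, 0.021]
force: [-2.2, 0.7, 5.9]
opening: 0.0217
gripper_force: 35.0
```

arm_command:
  deltas:
    - [[-0.068, 0.243, -0.022, -1.08, -0.3, 0], [-0.068, 0.243, -0.026, -1.08, -0.3, 0], [-0.068, 0.243, -0.03, -1.08, -0.3, 0], [-0.068, 0.243, -0.035, -1.08, -0.3, 0], [-0.068, 0.243, -0.04, -1.08, -0.3, 0], [0, 0, 0, 0, 0, 0], [0, 0, 0, 0, 0, 0], [0, 0, 0, 0, 0, 0], [0, 0, 0, 0, 0, 0], [0, 0, 0, 0, 0, 0], [0, 0, 0, 0, 0, 0], [0, 0, 0, 0, 0, 0]]

```text
t: 10.08
tool_pos: [0.4568, 0.0782, 0.1861]
orientation: [2.918, 0.403, 0.04]
force: [-1.1, -0.3, 4.5]
opening: 0.022
gripper_force: 35.0
```

arm_command:
  deltas:
    - [[0, 0, 0, 0, 0, 0], [0, 0, 0, 0, 0, 0], [0, 0, 0, 0, 0, 0], [0, 0, 0, 0, 0, 0], [0, 0, 0, 0, 0, 0], [0, 0, 0, 0, 0, 0], [0, 0, 0, 0, 0, 0], [0, 0, 0, 0, 0, 0], [0, 0, 0, 0, 0, 0], [0, 0, 0, 0, 0, 0]]

```text
t: 10.92
tool_pos: [0.4568, 0.0782, 0.1861]
orientation: [2.918, 0.403, 0.04]
force: [-2.0, -0.1, 5.2]
opening: 0.0217
gripper_force: 35.0
```

```bash
python3 - <<'E'
from h import *
from scipy.spatial.transform import Rotation as Ro
s=monitor.read_state();Rg=Ro.from_rotvec(s['orientation']).as_matrix()@np.diag([1,-1,-1]);T=np.array(s['tool_pos'])
print(s['t'],T,'tilt',-np.arcsin(Rg[2,1]),np.arcsin(Rg[2,0]),'sole',T-.1287*Rg[:,2])
o=T-.1287*Rg[:,2];d=lambda th,r:proj('wrist',o+Rg@[0,r*np.sin(th),.1-r*np.cos(th)])[0]
im=eyes.read_camera('wrist');cv2.imwrite('pics/w4r.png',im)
k=proj('wrist',o+Rg@[0,0,.026])[0];print(k);u,v=k.astype(int)-[35,25];print(u,v)
for t in(0,.16,.18,.2,.22,.24):print(t,(d(t,.074)-[u,v]+.5)*9-.5)
cv2.imwrite('pics/w4.png',crop(im,u,v,u+70,v+60,9))
cv2.imwrite('pics/s4.png',eyes.read_camera('scene'))
E
```

```text
10.9167 [0.45675797 0.07820896 0.18607687] tilt 0.19707665361254387 1.8798875772882218e-05 sole [0.46358284 0.05395084 0.05986809]
[254.17185664 187.05817099]
219 162
0 [320.5467098  229.52353895]
0.16 [209.95442126 231.58068799]
0.18 [196.15882876 232.13243624]
0.2 [182.373746   232.74998107]
0.22 [168.60046993 233.43346086]
0.24 [154.84031695 234.18302829]
```

View pics/w4.png

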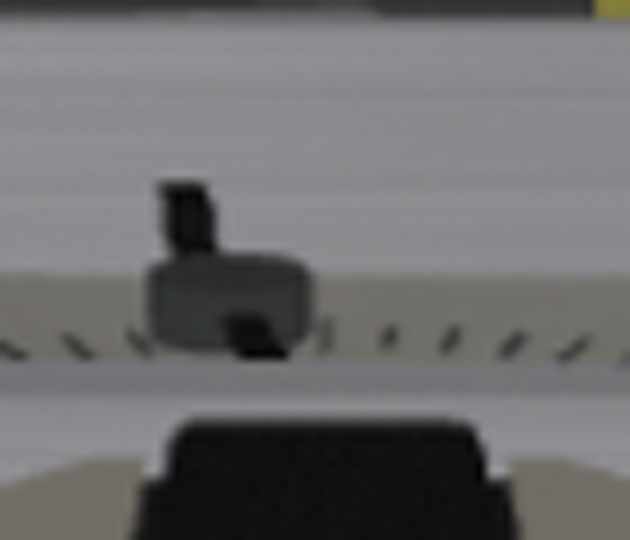

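The pointer tip at about (195,245) merges with the tooth at (185,210). The camera is fixed to the gauge, so I can compare pixel rows with the untilted picture w2 to measure the offset.

```bash
python3 - <<'E'
import cv2,numpy as np
a=cv2.imread('pics/w2r.png',0);b=cv2.imread('pics/w4r.png',0)
for v in range(181,194):print(v,a[v,233:248],'|',b[v,233:248],'| ptr w2',a[v,250:262])
E
```

```text
181 [146 144 144 144 145 144 145 145 145 144 144 144 144 144 144] | [140 139 139 139 139 139 138 138 139 139 138 138 138 138 138] | ptr w2 [143 143 143 143 143 143 143 143 143 143 142 142]
182 [144 144 144 111  73  64  63  64  88 133 144 144 144 144 144] | [139 138 138 106  71  61  61  60  84 127 138 138 138 138 138] | ptr w2 [143 143 143 143 142 141 142 141 142 142 142 142]
183 [146 146 146 104  45  15  17  15  32 127 146 146 146 146 146] | [140 140 140 100  43  15  15  14  29 122 140 140 140 140 140] | ptr w2 [146 146 146 146 146 145 146 146 146 146 146 145]
184 [151 150 151 107  46  17  18  18  18  85 138 150 150 150 150] | [145 143 143 119  59  13  15  15  16  81 132 143 143 143 144] | ptr w2 [149 150 149 149 149 149 148 149 149 148 148 149]
185 [146 147 146 105  45  19  20  20  20  51 129 146 146 146 146] | [141 140 140 118  60  18  17  18  18  49 124 140 140 141 140] | ptr w2 [146 146 146 146 146 145 145 146 144 145 145 145]
186 [147 147 147 105  46  18  19  20  20  45 130 147 147 147 147] | [142 141 142 120  60  17  20  20  19  43 124 142 141 142 141] | ptr w2 [146 147 147 146
[... 608 characters left out ...]
7 147 146 147 140  77  20  20  20  68 131 146 146 147 119] | [141 140 141 140 107  53  31  38  40  40  55  68  72  71  71] | ptr w2 [74 68 65 49 43 42 43 60 66 72 86 89]
191 [146 146 146 147 147 139 135 135 135 137 144 146 145 109  67] | [140 141 114  82  61  45  42  43  44  42  43  43  43  43  44] | ptr w2 [45 45 45 45 44 45 46 46 46 47 51 51]
192 [133 133 133 133 133 133 133 133 133 133 133 133 122  77  47] | [127 128  83  48  44  44  43  43  43  43  43  43  43  43  44] | ptr w2 [45 45 44 45 44 46 44 45 46 46 48 46]
193 [117 117 117 118 117 118 117 117 117 118 117 117 102  66  49] | [112 112  72  47  46  44  43  43  43  43  42  43  42  43  43] | ptr w2 [46 45 45 46 45 46 44 45 46 46 48 49]
```

View pics/s4.png

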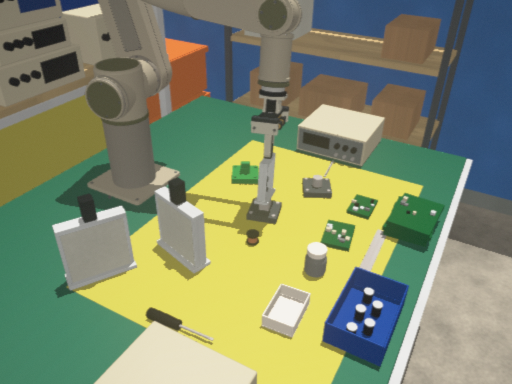

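The pointer lies on the mark within about 0.5 mm: the mark is about 0.190 rad and the tilt is 0.197. I'll trim the tilt slightly, ease the press, and let it settle.

arm_command:
  deltas:
    - [[0.018, -0.064, 0.04, 0.29, 0.08, 0], [0, 0, 0, 0, 0, 0], [0, 0, 0, 0, 0, 0], [0, 0, 0, 0, 0, 0], [0, 0, 0, 0, 0, 0], [0, 0, 0, 0, 0, 0], [0, 0, 0, 0, 0, 0], [0, 0, 0, 0, 0, 0], [0, 0, 0, 0, 0, 0], [0, 0, 0, 0, 0, 0], [0, 0, 0, 0, 0, 0], [0, 0, 0, 0, 0, 0]]

```text
t: 12.02
tool_pos: [0.4568, 0.0774, 0.1863]
orientation: [2.925, 0.403, 0.038]
force: [0.3, 0.0, 3.6]
opening: 0.0221
gripper_force: 35.0
```

arm_command:
  deltas:
    - [[0, 0, 0, 0, 0, 0], [0, 0, 0, 0, 0, 0], [0, 0, 0, 0, 0, 0], [0, 0, 0, 0, 0, 0], [0, 0, 0, 0, 0, 0], [0, 0, 0, 0, 0, 0], [0, 0, 0, 0, 0, 0], [0, 0, 0, 0, 0, 0]]

```text
t: 12.68
tool_pos: [0.4568, 0.0774, 0.1863]
orientation: [2.925, 0.403, 0.038]
force: [-0.1, -2.1, 4.0]
opening: 0.022
gripper_force: 35.0
```

```bash
python3 - <<'E'
from h import *
from scipy.spatial.transform import Rotation as Ro
s=monitor.read_state();Rg=Ro.from_rotvec(s['orientation']).as_matrix()@np.diag([1,-1,-1]);T=np.array(s['tool_pos'])
print(s['t'],-np.arcsin(Rg[2,1]),s['force'],'sole',T-.1287*Rg[:,2])
b=cv2.cvtColor(eyes.read_camera('wrist'),cv2.COLOR_BGR2GRAY);a=cv2.imread('pics/w4r.png',0)
for v in range(186,192):print(v,a[v,233:248],'|',b[v,233:248])
fs=[]
for i in range(6):eyes.read_camera('wrist');fs.append(monitor.read_state()['force'])
print(np.mean(fs,0))
E
```

```text
12.6833 0.19041076792808148 [-0.07118641 -2.05586715  3.95076285] sole [0.46331818 0.0539335  0.05988383]
186 [142 141 142 120  60  17  20  20  19  43 124 142 141 142 141] | [141 141 141 119  61  18  19  21  20  43 123 141 141 141 141]
187 [140 140 140 118  60  17  19  19  19  42 123 140 140 140 139] | [140 141 140 118  60  18  19  18  20  42 123 141 140 140 140]
188 [140 140 140 137  76  15  16  16  16  42 123 140 141 139 140] | [141 141 140 138  83  26  15  16  17  22 100 134 141 141 140]
189 [141 141 140 141  97  40  16  15  15  23  99 133 139 139 140] | [141 141 141 141  99  42  16  15  21  21  59 110 121 121 122]
190 [141 140 141 140 107  53  31  38  40  40  55  68  72  71  71] | [142 142 141 142 108  68  45  41  41  41  45  60  64  64  63]
191 [140 141 114  82  61  45  42  43  44  42  43  43  43  43  44] | [141 141 128  90  62  51  45  44  44  44  44  44  45  44  45]
[ 0.4002669  -0.86694032  3.68724351]
```

```bash
python3 -c "
from plant import ticket
print(ticket.close_job())"
```

```text
the job is handed in; nothing more can be done
None
```

I handed the job in with the smallest gauge still gripped, about 1 mm off mid-sole on the lopsided stud's crest and pressed at about 7 N. It is tilted 0.190 rad, which puts the pointer on the set mark to within about 0.3 mm in the wrist camera.

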